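# Clamp the frame and hold its panel ready

### The job

Close the hold-down clamp fully onto the picture frame, then pick up the rectangular panel by its grip block, carry it over the chisel rack without touching the rack, and hold it level and square over the frame's opening, about 15 mm above the frame and touching nothing but the gripper, ready to be lowered in. Finish while still holding it there, quite still: do not lower it in or let go. Leave the frame where it lies and do not disturb the other things on the bench.

Things in the scene. Friction and masses are not known exactly. Their poses are not given: they have to be found in the camera images.
- clamp (a joint): hinge angle of the hold-down clamp, in rad: 0 = lever level, fully down on the frame; grows as the lever swings up (starts between 0.9 and 1.25, stop at 1.35). Stiff hinge (about 0.2 N m of friction, i.e. about 2 N at the lever's end): it stays where it is left.
- clamp_hinge (a point): hinge axis of the clamp, 55 mm above the table. The axes of this point turn with the lever: its x is the level hinge axis (parallel to jig x), its -y points along the lever to the grip end, its z is square to the lever's upper face (up when closed). The lever is a flat steel bar 18 mm wide and 10 mm thick with a rubber foot beneath it.
- clamp_tip (a point): centre of the upper face of the black rubber grip at the lever's end (grip 24 mm wide, 46 mm along the lever, 14 mm thick); 108 mm along the lever from the hinge and 7 mm above the lever's mid plane. When closed it is 62 mm above the table. The lever is closed by pushing this face over and down.
- jig: fixed plywood jig board, 240 mm along x, 300 mm along y, 18 mm thick; origin at the centre of its underside on the table. The clamp lever stands at its -x edge, hinged near its +y end, and folds towards -y, flat over the outer half of the frame's -x rail.
- frame: loose pine picture frame lying flat on the jig board, 176 x 206 mm outside (x, y), rails 39 mm wide and 24 mm thick, rectangular opening 98 x 128 mm (x, y); origin at the centre of its underside, 18 mm above the table.
- frame_opening (a point): centre of the frame's opening, level with the frame's upper face, 42 mm above the table; x along the short side of the opening, y along the long side, z up.
- panel: loose rectangular wooden panel, 90 x 120 x 6 mm (x, y, z), with an upright wooden grip block fixed on the middle of it, 22 mm wide (x), 60 mm long (y), 50 mm tall (from 6 to 56 mm above the underside); 90 to 180 g. It lies on the grey board at the start. Origin at the centre of its underside. Same either way round.
- panel_grip (a point): centre of the panel's grip block, half-way up it, 31 mm above the panel's underside; axes as the panel's
- panel_underside (a point): centre of the panel's underside; x along its short side, y along its long side
- stand: fixed grey board 220 x 200 x 12 mm (x, y, z) on which the panel lies; origin at the centre of its underside
- rack: fixed chisel rack standing between the board and the jig: wooden block 300 mm along x, 56 mm along y, 60 mm tall, with a row of upright chisel handles reaching 130 mm above the table; origin at the centre of its underside
- glue_mid (a point): bystander: white bottle, 60 mm across, 170 mm tall, standing just beyond the far end of the rack; its centre. The other things along the edges of the bench (tin, block plane, mallet, joint sample, vise, sander, tray, battens) are fast to it, under 180 mm tall and at least 30 mm from the jig, the board and the rack
- offcut_mid (a point): bystander: square offcut 45 x 45 x 20 mm on a corner of the grey board; its centre
- wedge_mid (a point): bystander: dark wooden wedge 60 x 26 x 19 mm on the jig board beside the frame; its middle
There are look-alikes about, which are no part of the job. Leave any blue look-alike of the panel alone.

How it is judged:
By the outcome, as a careful person would: the job done as asked, in the order asked, and still so for the second after the job is handed in, while the arm keeps its last pose, push and grip.
It also fails if it takes over 64 s, if anything falls off the work surface, if the arm or the gripper's body presses on something with over 40 N, if the wrist force passes 120 N, or if a joint passes its speed limit or range.

### The arm

A 6-joint arm with a two-finger parallel gripper is mounted at the origin on the work surface. World frame = base frame: x ahead of the robot, y to its left, z up, the work surface at z = 0. Lengths are in m, angles in degrees, forces in N, time in s.
With the tool pointing down it reaches from about 0.4 to 0.825 m from the base axis. Payload 7 kg.
Tool frame: the origin (TCP) lies at the very end of the fingers, on their centre line; the grasp point (between the pads) lies r.grip_depth behind it (r.grip_depth is the distance from the TCP to the grasp point, in m); z points along the fingers, y is the direction in which the jaws open and shut (so a half turn about z gives the same grasp; the last joint's range is limited). The gripper opens to 88 mm and grips with 3 to 60 N. Pads are 19 mm wide; open, the fingers measure 130 mm over their backs; the gripper's body (78 mm by 193 mm) begins 47 mm behind the grasp point.
Start: joints at [92.08, 20.546, 0.682, 0, -70.136, -16.507], TCP at [0.168, 0.654, 0.227] pointing down, gripper open.
Joint ranges: [-176.03, 176.03], [-82.01, 121.73], [-58.28, 71.71], [-173.87, 95.51], [-174.79, -0.11], [-173.66, 173.66]. Speed limits (degrees/s): [136.94, 136.94, 172.46, 180, 180, 180].

### API

Orientations are given as [roll, pitch, yaw] about the fixed x, y, z axes, in that order (R = Rz(yaw) Ry(pitch) Rx(roll)).
In Python, from plant import r gives the robot as it stands. The module is installed in compiled form; this text tells all that it offers.
- The arm moves only by the tool step_arm, never from a script. Its argument "increments" is a list of rows, each a list of 3 entries, a list of its own where there are three numbers: the shift along the tool's x, y, z in m, then the turn, a rotation vector about the tool's x, y, z in rad, then the closure, from 0 (fully open) to 1 (shut). In form: [[[x, y, z], [wx, wy, wz], grip], ...]. A call has 1 to 10 rows; each row is the pose to reach, as a shift and turn from the pose commanded when the call began, along the tool's axes at that moment; what a row does not reach only later rows make up. A row lasts 1/10 s, in which the tool goes at most 50 mm and 8.59 degrees, less where a joint would pass 70% of its speed; a pose out of reach is approached as far as the arm can. A call with a gripper value outside its range is refused whole. The fingers move at their own pace and stop on an object; "force" is the grip in N (left out, the last holds). Time passes only in rows, so rows that repeat a pose let the fingers close. It gives the time, the measured TCP pose, the force and the opening at its end, in the units of the state.
- r.get_state(): the state, without advancing time (a new reading comes with each control period).
- r.capture(name): name is "scene" or "top"; returns a dict with "color" (400x640x3 uint8, red, green, blue), "intrinsics" (3x3 intrinsics, pixels), "k1" (the pictures are not rectified: a ray, as slopes to the right and down, at radius r is drawn at 1 + k1 r^2 times it, then the intrinsics apply), "rvec" (rotation vector, rad) and "tvec" (3), from world to camera coordinates, as OpenCV has them. Camera axes: x right, y down, z forward; pixel columns grow to the right and rows downward; lengths in m; the calibration is good to about 2 mm. A picture is of the moment at which its call begins. There is no depth.
- r.close_job(): hands the job in, once; it reports no verdict.
The state is a dict: "time_s": time; "joints": joint angles; "qd": joint speeds; "joint_torque": joint torques, N m; "tcp_pos": TCP position; "eef_rot": TCP orientation; "contact_force": force on the tool from outside, world axes, zero at the start; "moment": the same for the moment, N m; "gripper_width": finger opening in m.
Only numpy, scipy, OpenCV 4.12 (cv2) and the standard library are available. Lean on these libraries where they do the work, as an engineer would, in place of code of your own. Each camera call takes 0.05 s, during which the arm holds its last target.

## Working session

There is one attempt and no reset: what is moved stays moved. The work goes in short steps, Python scripts to look and compute and a tool call to move; the robot and the scene stay as the last step left them, time stands still between calls to the robot, and variables do not carry over. Pictures are saved under pics/ and viewed, and the job is handed in when it is done.

Besides the shell and the picture viewer there is one more tool, called after ">>>" by a JSON object that holds its "name" and its "arguments". step_arm: Moves the arm, as the interface text tells. Its arguments: {"type":"object","properties":{"increments":{"type":"array","items":{"type":"array"}},"force":{"type":"number"}},"required":["increments"]}

```bash
mkdir -p pics
python3 - <<'E'
from plant import r
import cv2,json
print(r.get_state(), r.grip_depth)
for n in("scene","top"):
    c=r.capture(n); cv2.imwrite(f"pics/{n}0.png",c["color"][:,:,::-1]); print({k:(v.tolist() if hasattr(v,'tolist') else v) for k,v in c.items() if k!="color"})
E
```

```text
{'time_s': 0.0, 'joints': array([ 9.20801876e+01,  2.05932067e+01,  6.32351981e-01, -2.11120325e-02,
       -7.01366903e+01, -1.65066559e+01]), 'qd': array([-0.13342074,  0.00441639,  0.02747051, -0.03305564, -0.0584472 ,
        0.05985997]), 'joint_torque': array([ 9.10825838e-04, -5.82715559e+01,  2.93052864e+01,  6.99683726e+00,
        6.99693774e-03, -1.61065159e-04]), 'tcp_pos': array([0.16806927, 0.65321424, 0.22558879]), 'eef_rot': array([ 1.79900836e+02, -8.68955142e-03, -1.44336511e+01]), 'contact_force': array([-0.31771077,  0.6524501 ,  0.0008428 ]), 'moment': array([-0.02937137,  0.06149513, -0.01495276]), 'gripper_width': 0.08753429964131651} 0.0188
{'intrinsics': [[402.8947201690226, 0.0, 327.05905843457657], [0.0, 402.8947201690226, 200.07698836462458], [0.0, 0.0, 1.0]], 'k1': -0.037597685208593294, 'rvec': [2.0592206580963244, 0.9828207386971928, -0.4516122701332653], 'tvec': [-0.33569349089113254, -0.17035259941937686, 1.460005302212993]}
{'intrinsics': [[481.14169140115814, 0.0, 322.6869944409176], [0.0, 481.14169140115814, 194.2323096602519], [0.0, 0.0, 1.0]], 'k1': -0.06773277892887863, 'rvec': [2.073129900094336, -2.1526496730837352, 0.21871607292721693], 'tvec': [0.026865932267648985, 0.524930543343626, 1.6664140134489036]}
```

View pics/scene0.png

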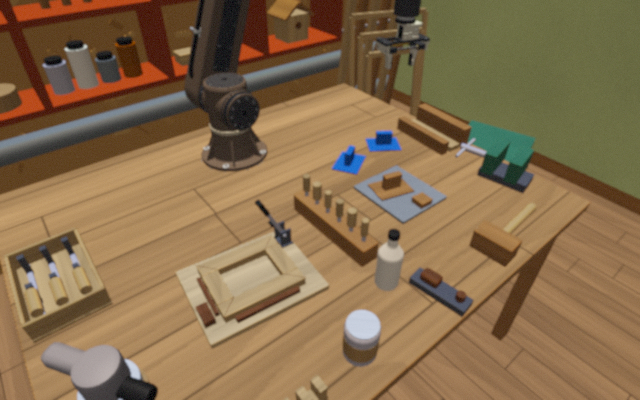

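View pics/top0.png

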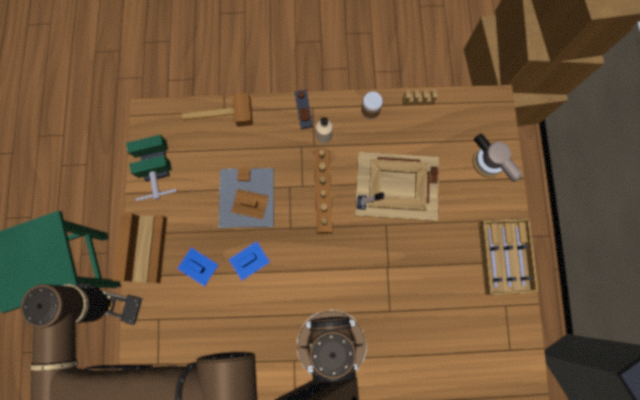

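```bash
cat > h.py <<'E'
import numpy as np, cv2
from scipy.spatial.transform import Rotation as R
def cam(c):
    Rm,_=cv2.Rodrigues(np.array(c["rvec"],float)); return Rm,np.array(c["tvec"],float).ravel(),np.array(c["intrinsics"]),np.array([c["k1"],0,0,0,0],float)
def proj(c,P):
    return cv2.projectPoints(np.array(P,float).reshape(-1,1,3),np.array(c["rvec"],float),np.array(c["tvec"],float),np.array(c["intrinsics"]),np.array([c["k1"],0,0,0,0],float))[0][:,0]
def ray(c,px):
    Rm,t,K,d=cam(c)
    u=cv2.undistortPoints(np.array(px,float).reshape(-1,1,2),K,d)[:,0]
    D=np.c_[u,np.ones(len(u))]@Rm
    return -Rm.T@t, D/np.linalg.norm(D,axis=1)[:,None]
def onz(c,px,z):
    o,D=ray(c,px); return o+D*((z-o[2])/D[:,2])[:,None]
def tri(c1,p1,c2,p2):
    o1,d1=ray(c1,p1);o2,d2=ray(c2,p2);out=[]
    for a,b in zip(d1,d2):
        s=np.linalg.lstsq(np.c_[a,-b],o2-o1,rcond=None)[0]; q1=o1+s[0]*a;q2=o2+s[1]*b; out.append(np.r_[(q1+q2)/2,np.linalg.norm(q1-q2)])
    return np.array(out)
def crop(c,x0,y0,x1,y1,s,fn,grid=10):
    im=c["color"][y0:y1,x0:x1,::-1]; im=cv2.resize(im,None,fx=s,fy=s,interpolation=cv2.INTER_CUBIC)
    for x in range((x0//grid+1)*grid,x1,grid): cv2.line(im,((x-x0)*s,0),((x-x0)*s,6),(0,0,255),1); cv2.putText(im,str(x),((x-x0)*s,16),0,.35,(0,0,255),1)
    for y in range((y0//grid+1)*grid,y1,grid): cv2.line(im,(0,(y-y0)*s),(6,(y-y0)*s),(0,0,255),1); cv2.putText(im,str(y),(8,(y-y0)*s+4),0,.35,(0,0,255),1)
    cv2.imwrite(fn,im)
E
python3 - <<'E'
from plant import r
from h import *
t=r.capture("top"); s=r.capture("scene")
import pickle; pickle.dump((t,s),open("c0.pkl","wb"))
crop(t,345,140,450,230,7,"pics/a.png"); crop(t,210,160,285,235,8,"pics/b.png")
crop(s,170,195,335,340,4,"pics/c.png"); crop(s,345,160,450,225,7,"pics/d.png")
E
```

```text
(no output)
```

View pics/a.png

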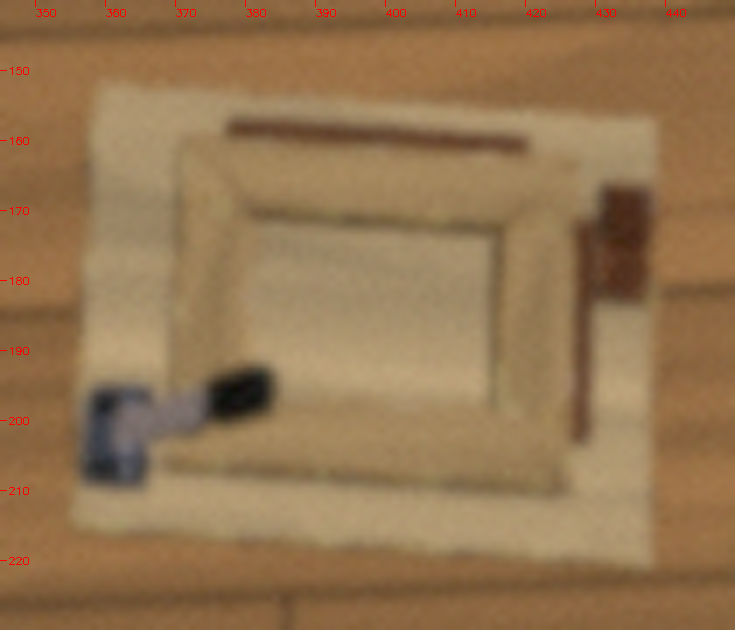

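View pics/b.png

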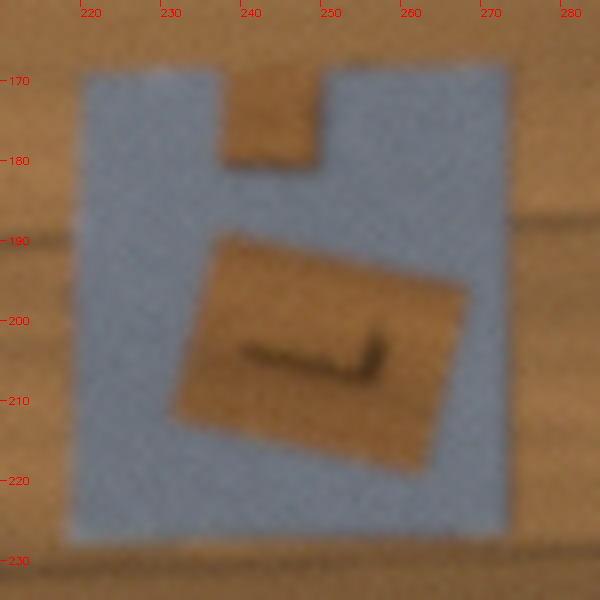

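View pics/c.png

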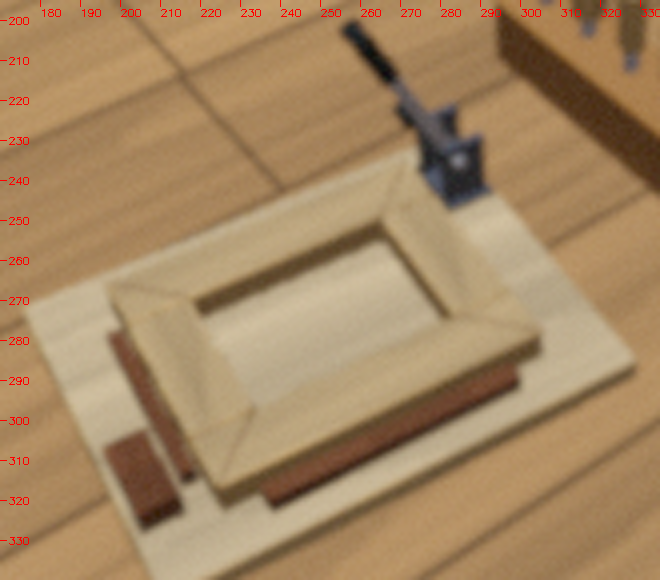

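View pics/d.png

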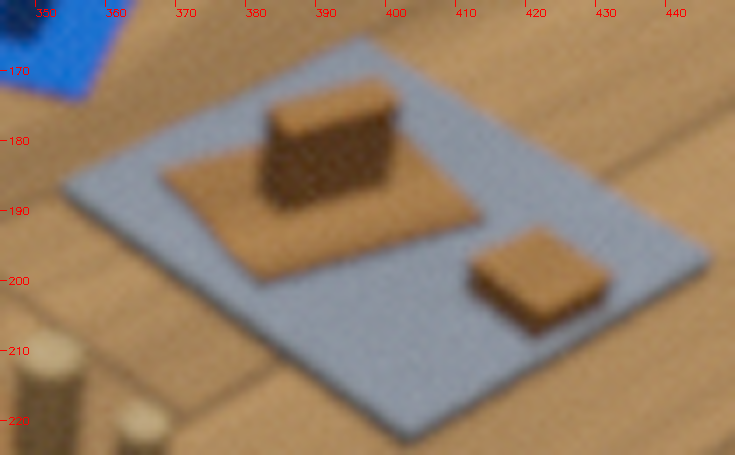

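Run:
```python
from h import *; import pickle
t,s=pickle.load(open("c0.pkl","rb")); np.set_printoptions(precision=4,suppress=True)
print("cams",ray(t,[[0,0]])[0],ray(s,[[0,0]])[0])
f=lambda c,p,z:onz(c,np.array(p),z)
for n,c,p,z in [("frame top outer TL TR BR BL",t,[[370.5,159.5],[428,163],[425.5,210.5],[368.5,206.5]],.042),
 ("frame scene (W,S,E,N)",s,[[197,267],[225,316.5],[302.5,276.5],[270,234]],.042),
 ("open top TR BR",t,[[416.5,172.5],[415,200]],.042),
 ("open scene",s,[[217,270],[234,297],[281.5,274.5],[265,250]],.042),
 ("jig top",t,[[358.5,152],[438.5,157],[438,220],[355.5,214.5]],.018),
 ("panel top",t,[[237,190],[267.5,196.5],[262.5,218],[231,212]],.018),
 ("panel scene",s,[[367.5,185],[382,200],[413,191],[402,178]],.018),
 ("block scene top",s,[[382.5,174],[385.5,180],[401,174.5],[398,171]],.068),
 ("offcut top",t,[[238,168],[250,168],[249,181],[238,180]],.032),
 ]:
  P=f(c,p,z); print(n,"\n",P[:,:2],"c",P.mean(0)[:2],"edges",np.linalg.norm(np.diff(P[:,:2],axis=0),axis=1),np.degrees(np.arctan2(*np.diff(P[:,:2],axis=0).T[::-1])))
# clamp: grip end & hinge
print(tri(t,[[379,196],[363,203]],s,[[262,208.5],[281,236]]))
```

```text
cams [0.1741 0.0146 1.7386] [ 1.1688 -0.5457  0.7806]
frame top outer TL TR BR BL 
 [[ 0.6512 -0.1727]
 [ 0.6302 -0.3827]
 [ 0.4546 -0.3591]
 [ 0.477  -0.1554]] c [ 0.5533 -0.2675] edges [0.2111 0.1772 0.205 ] [-95.7107 172.3573  83.72  ]
frame scene (W,S,E,N) 
 [[ 0.4658 -0.3589]
 [ 0.635  -0.3744]
 [ 0.6489 -0.176 ]
 [ 0.4775 -0.1557]] c [ 0.5568 -0.2663] edges [0.17   0.1989 0.1726] [ -5.2301  86.0146 173.2322]
open top TR BR 
 [[ 0.596  -0.3376]
 [ 0.4943 -0.3242]] c [ 0.5451 -0.3309] edges [0.1025] [172.5237]
open scene 
 [[ 0.5045 -0.3253]
 [ 0.6011 -0.3333]
 [ 0.6127 -0.2116]
 [ 0.5193 -0.1982]] c [ 0.5594 -0.2671] edges [0.0969 0.1223 0.0943] [ -4.6893  84.5396 171.8533]
jig top 
 [[ 0.6886 -0.1323]
 [ 0.6584 -0.4296]
 [ 0.4219 -0.4072]
 [ 0.4537 -0.109 ]] c [ 0.5556 -0.2695] edges [0.2988 0.2375 0.2998] [-95.805  174.5769  83.919 ]
panel top 
 [[0.5609 0.3206]
 [0.5323 0.2088]
 [0.4535 0.228 ]
 [0.4798 0.3426]] c [0.5067 0.275 ] edges [0.1154 0.0811 0.1175] [-104.3465  166.2582   77.0727]
panel scene 
 [[0.4564 0.2266]
 [0.5399 0.2077]
 [0.5685 0.318 ]
 [0.4986 0.3437]] c [0.5159 0.274 ] edges [0.0856 0.114  0.0744] [-12.7857  75.456  159.8512]
block scene top 
 [[0.4903 0.2532]
 [0.5185 0.2374]
 [0.5278 0.297 ]
 [0.5088 0.304 ]] c [0.5114 0.2729] edges [0.0324 0.0604 0.0202] [-29.2907  81.1446 159.96  ]
offcut top 
 [[0.6405 0.3144]
 [0.6387 0.2702]
 [0.5898 0.2741]
 [0.5951 0.3144]] c [0.616  0.2933] edges [0.0443 0.0491 0.0407] [-92.2592 175.4042  82.4828]
[[ 0.4924 -0.1807  0.1524  0.0023]
 [ 0.4933 -0.1349  0.0339  0.0051]]
```

```bash
cat >> h.py <<'E'
def edgepts(c,a,b,n=25,w=3.0,m=0.12,sign=0):
    """subpixel edge points near segment a-b; largest gradient across"""
    g=cv2.GaussianBlur(c["color"].astype(np.float32),(0,0),0.7); a=np.array(a,float);b=np.array(b,float)
    d=(b-a)/np.linalg.norm(b-a); nn=np.array([-d[1],d[0]]); o=np.arange(-w,w+.01,.25); out=[]
    for f in np.linspace(m,1-m,n):
        P=a+(b-a)*f+o[:,None]*nn
        v=cv2.remap(g,P[:,0].astype(np.float32).reshape(1,-1),P[:,1].astype(np.float32).reshape(1,-1),cv2.INTER_CUBIC)[0]
        gr=np.gradient(v,axis=0); mg=np.linalg.norm(gr,axis=1) if sign==0 else sign*gr.sum(1)
        k=int(np.argmax(mg[2:-2]))+2; y0,y1,y2=mg[k-1:k+2]; den=y0-2*y1+y2
        out.append(P[k]+nn*.25*(0 if den==0 else np.clip(.5*(y0-y2)/den,-1,1)))
    return np.array(out)
def edgeline(c,a,b,z,**k):
    p=edgepts(c,a,b,**k); W=onz(c,p,z)[:,:2]
    vx,vy,x,y=cv2.fitLine(W.astype(np.float32),cv2.DIST_HUBER,0,1e-4,1e-4).ravel()
    q=np.array([x,y]);d=np.array([vx,vy]); res=np.abs((W-q)@[-d[1],d[0]]); 
    return q,d,np.median(res)
E
cat > m.py <<'E'
from h import *; import pickle
t,s=pickle.load(open("c0.pkl","rb")); np.set_printoptions(precision=4,suppress=True)
def show(n,c,a,b,z,yaw,ctr,**k):
    q,d,res=edgeline(c,a,b,z,**k); ang=np.degrees(np.arctan2(d[1],d[0]))
    l=R.from_euler('z',-yaw,degrees=True).as_matrix()[:2,:2]@(q-ctr)
    print(f"{n:22s} ang-yaw {((ang-yaw+45)%90)-45:6.2f} local {l*1000} res {res*1000:.2f}")
C=np.array([.555,-.267]);Y=-6.3
O=[[370.5,159.5],[428,163],[425.5,210.5],[368.5,206.5]]
for n,i,j in [("+x",0,1),("-y",1,2),("-x",2,3),("+y",3,0)]:
    show("frame top outer"+n,t,O[i],O[j],.042,Y,C)
S=[[197,267],[225,316.5],[302.5,276.5],[270,234]]
for n,i,j in [("-y",0,1),("+x",1,2),("+y",2,3),("-x",3,0)]: show("frame scene outer "+n,s,S[i],S[j],.042,Y,C)
S=[[217,270],[234,297],[281.5,274.5],[265,250]]
for n,i,j in [("-y",0,1),("+x",1,2),("+y",2,3),("-x",3,0)]: show("open scene "+n,s,S[i],S[j],.042,Y,C)
show("open top -y",t,[416.5,172.5],[415,200],.042,Y,C);show("open top +x",t,[380,170],[416.5,172.5],.042,Y,C);show("open top +y",t,[380,170],[379.5,194],.042,Y,C)
J=[[358.5,152],[438.5,157],[438,220],[355.5,214.5]]
for n,i,j in [("+x",0,1),("-y",1,2),("-x",2,3),("+y",3,0)]: show("jig "+n,t,J[i],J[j],.018,Y,C)
C=np.array([.512,.275]);Y=-13.5
P=[[237,190],[267.5,196.5],[262.5,218],[231,212]]
for n,i,j in [("+x",0,1),("-y",1,2),("-x",2,3),("+y",3,0)]: show("panel top "+n,t,P[i],P[j],.018,Y,C)
P=[[367.5,185],[382,200],[413,191],[402,178]]
for n,i,j in [("-y",0,1),("+x",1,2),("+y",2,3)]: show("panel scene "+n,s,P[i],P[j],.018,Y,C)
P=[[382.5,174],[385.5,180],[401,174.5],[398,171]]
for n,i,j in [("-y",0,1),("+x",1,2),("+y",2,3),("-x",3,0)]: show("block scene "+n,s,P[i],P[j],.068,Y,C,w=2)
E
python3 m.py
```

```text
frame top outer+x      ang-yaw   0.87 local [89.428   1.4858] res 0.98
frame top outer-y      ang-yaw   4.94 local [  -6.3101 -108.0568] res 2.57
frame top outer-x      ang-yaw   0.25 local [-92.5926  20.8096] res 0.60
frame top outer+y      ang-yaw   0.12 local [  1.9185 107.3674] res 1.09
frame scene outer -y   ang-yaw   0.94 local [  27.8216 -101.7066] res 0.51
frame scene outer +x   ang-yaw   0.74 local [90.9778  3.3937] res 0.59
frame scene outer +y   ang-yaw   0.17 local [ -5.6377 105.2697] res 0.88
frame scene outer -x   ang-yaw   4.17 local [-91.5023  -7.9325] res 0.79
open scene -y          ang-yaw   2.52 local [  4.7598 -62.685 ] res 1.10
open scene +x          ang-yaw   0.56 local [48.8232  3.17  ] res 0.94
open scene +y          ang-yaw  -2.70 local [ 3.591  58.5386] res 0.76
open scene -x          ang-yaw   0.79 local [-45.3832   1.0671] res 0.79
open top -y            ang-yaw   1.58 local [-14.1391 -58.7687] res 0.07
open top +x            ang-yaw   0.37 local [43.5717  3.7198] res 0.49
open top +y            ang-yaw   9.05 local [ 3.1677 68.8989] res 1.64
jig +x       
[... 371 characters left out ...]
      ang-yaw  -1.37 local [ -8.087  -60.7718] res 0.81
panel top -x           ang-yaw  -1.41 local [-47.9204  -0.7129] res 0.78
panel top +y           ang-yaw  -1.15 local [-5.097 58.68 ] res 0.97
panel scene -y         ang-yaw  -3.33 local [  5.6833 -61.4777] res 0.89
panel scene +x         ang-yaw  -1.60 local [46.3174 -3.7766] res 0.98
panel scene +y         ang-yaw  -2.47 local [ 7.7842 60.5313] res 1.12
block scene -y         ang-yaw   6.57 local [  1.3425 -32.3424] res 1.90
block scene +x         ang-yaw   0.66 local [10.2555 -1.134 ] res 1.07
block scene +y         ang-yaw -15.10 local [-1.4279 28.5938] res 1.09
block scene -x         ang-yaw  -0.69 local [-12.0823   0.0256] res 0.98
```

```bash
cat >> h.py <<'E'
def inc(pos,psi,st=None):
    from plant import r
    st=st or r.get_state(); R0=R.from_euler('xyz',st["eef_rot"],degrees=True)
    Rt=R.from_euler('xyz',[180,0,psi],degrees=True)
    dp=R0.inv().apply(np.array(pos)-st["tcp_pos"]); rv=(R0.inv()*Rt).as_rotvec()
    print("at",st["tcp_pos"].round(4),st["eef_rot"].round(2),"w",round(st["gripper_width"],4),"F",st["contact_force"].round(2),"t",st["time_s"])
    print("dp",dp.round(4),"rv",rv.round(4)); return dp,rv
E
python3 -c "
from h import *
inc([.45,.35,.25],-55);inc([.494,-.12,.25],-95.8)"
```

```text
at [0.1681 0.6534 0.226 ] [ 1.7994e+02 -1.0000e-02 -1.4430e+01] w 0.0876 F [-0.21  0.2  -0.59] t 0.2
dp [ 0.3486  0.2236 -0.0237] rv [ 9.000e-04 -4.000e-04  7.081e-01]
at [0.1681 0.6534 0.226 ] [ 1.7994e+02 -1.0000e-02 -1.4430e+01] w 0.0876 F [-0.21  0.2  -0.59] t 0.2
dp [ 0.5083  0.6678 -0.0233] rv [ 7.0000e-04 -8.0000e-04  1.4202e+00]
```

>>> {"name": "step_arm", "arguments": {"increments": [[[0.02,0.013,-0.002],[0,0,0.04],1],[[0.06,0.038,-0.006],[0,0,0.12],1],[[0.1,0.064,-0.01],[0,0,0.2],1],[[0.14,0.09,-0.014],[0,0,0.28],1],[[0.18,0.116,-0.018],[0,0,0.36],1],[[0.22,0.142,-0.02],[0,0,0.44],1],[[0.26,0.168,-0.022],[0,0,0.52],1],[[0.3,0.194,-0.023],[0,0,0.6],1],[[0.335,0.215,-0.024],[0,0,0.67],1],[[0.349,0.224,-0.024],[0,0,0.708],1]]}}

```text
time_s: 1.2
tcp_pos: [0.4522, 0.3466, 0.2509]
eef_rot: [-180.0, -0.0, -55.3]
contact_force: [-0.2, -0.0, -0.6]
gripper_width: 0.0135
```

```bash
python3 -c "
from h import *
inc([.494,-.12,.23],-95.8)"
```

```text
at [0.4522 0.3466 0.2509] [-1.7998e+02 -1.0000e-02 -5.5340e+01] w 0.0135 F [-0.21 -0.01 -0.58] t 1.2
dp [0.4076 0.231  0.0209] rv [-3.000e-04 -1.000e-04  7.061e-01]
```

>>> {"name": "step_arm", "arguments": {"increments": [[[0.02,0.011,0],[0,0,0.04],1],[[0.06,0.034,0],[0,0,0.11],1],[[0.11,0.062,0],[0,0,0.19],1],[[0.16,0.091,0],[0,0,0.27],1],[[0.21,0.119,0],[0,0,0.36],1],[[0.26,0.147,0.005],[0,0,0.45],1],[[0.31,0.176,0.01],[0,0,0.54],1],[[0.36,0.204,0.015],[0,0,0.62],1],[[0.395,0.224,0.02],[0,0,0.68],1],[[0.408,0.231,0.021],[0,0,0.706],1]]}}

```text
time_s: 2.2
tcp_pos: [0.4941, -0.1178, 0.2298]
eef_rot: [-180.0, 0.0, -95.6]
contact_force: [1.8, 1.2, 0.8]
gripper_width: 0.0007
```

```bash
python3 -c "
from h import *
inc([.494,-.12,.14],-95.8)
from plant import r
t=r.capture('top');s=r.capture('scene')
crop(t,320,140,420,230,7,'pics/a1.png');crop(s,210,150,350,270,5,'pics/c1.png')"
```

```text
at [ 0.4941 -0.1178  0.2298] [-1.7995e+02  3.0000e-02 -9.5560e+01] w 0.0007 F [1.84 1.15 0.81] t 2.2
dp [0.0022 0.     0.0898] rv [-0.0008  0.0004  0.0042]
```

View pics/c1.png

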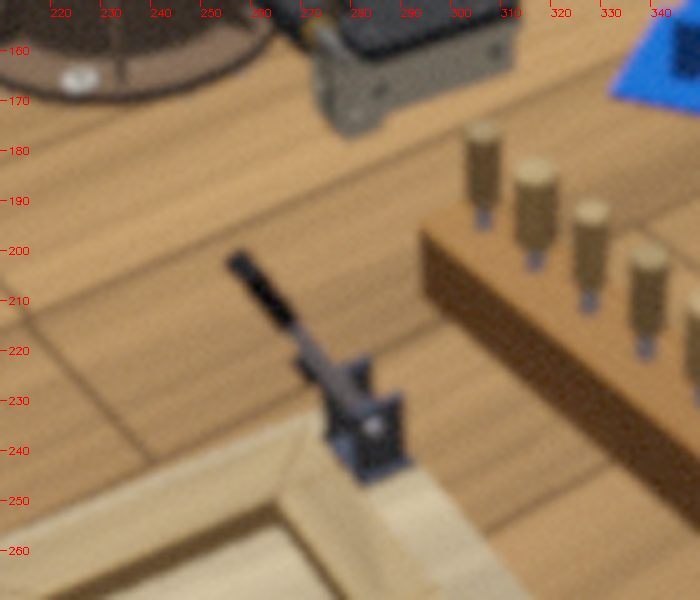

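>>> {"name": "step_arm", "arguments": {"increments": [[[0,0,0.02],[0,0,0],1],[[0,0,0.045],[0,0,0],1],[[0,0,0.065],[0,0,0],1],[[0,0,0.078],[0,0,0],1],[[0.005,0,0.08],[0,0,0],1],[[0.012,0,0.081],[0,0,0],1],[[0.02,0,0.081],[0,0,0],1],[[0.027,0,0.081],[0,0,0],1],[[0.034,0,0.081],[0,0,0],1],[[0.038,0,0.081],[0,0,0],1]]}}

```text
time_s: 3.3
tcp_pos: [0.4916, -0.1548, 0.149]
eef_rot: [-180.0, 0.0, -95.5]
contact_force: [-0.3, 0.1, 0.4]
gripper_width: 0.0002
```

```bash
python3 -c "
from h import *
inc([.494,-.12,.14],-95.8)
from plant import r
t=r.capture('top');s=r.capture('scene')
crop(t,320,140,420,230,7,'pics/a2.png');crop(s,210,150,350,270,5,'pics/c2.png')"
```

```text
at [ 0.4916 -0.1548  0.149 ] [-179.96    0.    -95.49] w 0.0002 F [-0.27  0.13  0.37] t 3.3
dp [-0.0348  0.0009  0.009 ] rv [-0.0007  0.0001  0.0055]
```

View pics/c2.png

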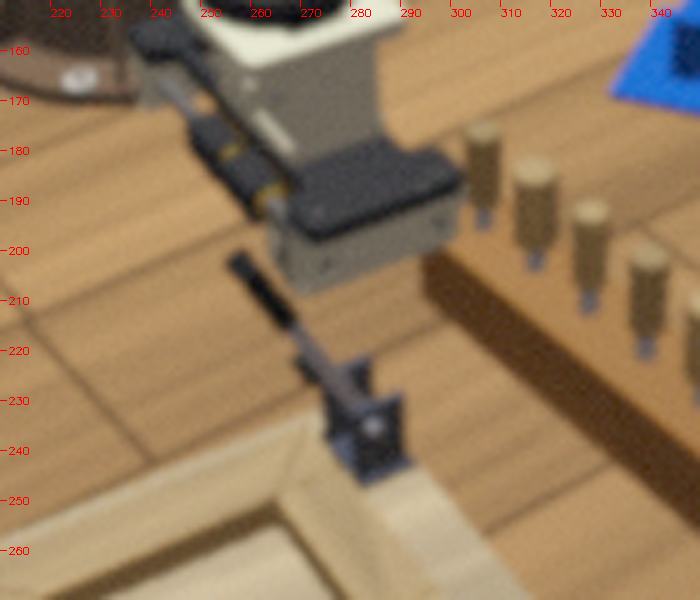

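```bash
python3 -c "
from h import *
from plant import r
st=r.get_state();t=r.capture('top');s=r.capture('scene')
p=st['tcp_pos']; Rm=R.from_euler('xyz',st['eef_rot'],degrees=True)
for o in [[0,0,0],[.0095,.021,0],[.0095,-.021,0],[-.0095,-.021,0],[.0095,.021,-.066]]: print(o,proj(s,p+Rm.apply(o)),proj(t,p+Rm.apply(o)))
import numpy as np
h=np.array([.493,-.133,.055]);u=np.array([-.098,-.995,0]);z=np.array([0,0,1])
for th in (.9,1.05,1.2):
  d=np.cos(th)*u+np.sin(th)*z; n=-np.sin(th)*u+np.cos(th)*z
  print(th,proj(s,[h,h+.131*d,h+.085*d,h+.108*d+.007*n]).round(1).tolist(),proj(t,[h,h+.131*d,h+.085*d]).round(1).tolist())
"
```

```text
[0, 0, 0] [[270.44589715 205.32542514]] [[370.873095   196.61936692]]
[0.0095, 0.021, 0] [[263.12438407 202.15011826]] [[373.45299962 202.88640934]]
[0.0095, -0.021, 0] [[271.00548571 211.26098489]] [[373.91470156 190.70399757]]
[-0.0095, -0.021, 0] [[277.90945435 208.56142483]] [[368.30550438 190.38530463]]
[0.0095, 0.021, -0.066] [[260.90426921 180.66064469]] [[375.49472049 199.07558502]]
0.9 [[280.1, 229.9], [247.8, 210.8], [259.9, 218.0], [255.9, 212.3]] [[362.3, 201.7], [388.9, 197.3], [379.2, 198.9]]
1.05 [[280.1, 229.9], [253.6, 205.0], [263.5, 214.3], [260.7, 207.8]] [[362.3, 201.7], [384.5, 196.4], [376.3, 198.3]]
1.2 [[280.1, 229.9], [259.9, 199.7], [267.5, 211.0], [266.1, 203.7]] [[362.3, 201.7], [379.4, 195.5], [373.1, 197.8]]
```

View pics/a2.png

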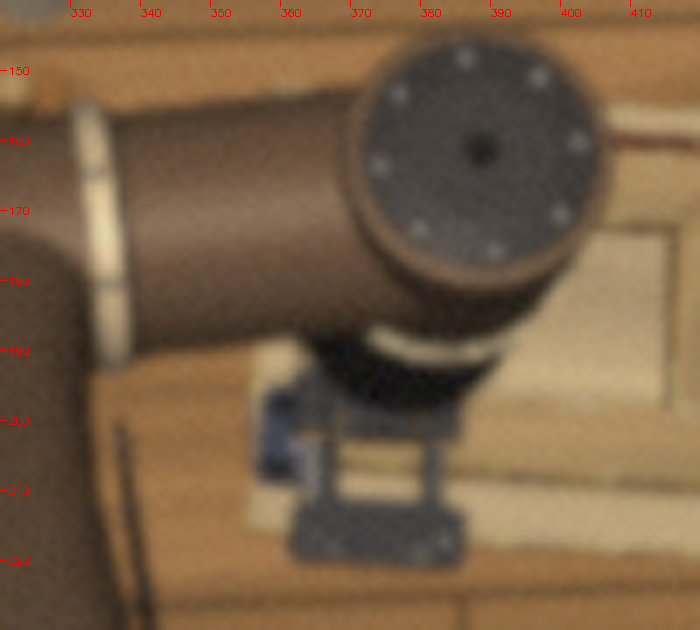

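```bash
python3 -c "
from h import *
from plant import r
st=r.get_state();s=r.capture('scene')
p=st['tcp_pos']; Rm=R.from_euler('xyz',st['eef_rot'],degrees=True)
for o in [[.039,-.097,-.066],[-.039,-.097,-.066],[.039,-.097,-.09],[.039,.097,-.066]]: print(o,proj(s,p+Rm.apply(o)))
crop(s,200,90,350,270,4,'pics/c3.png')
"
```

```text
[0.039, -0.097, -0.066] [[273.46336009 211.63634052]]
[-0.039, -0.097, -0.066] [[304.11352434 199.59025756]]
[0.039, -0.097, -0.09] [[272.73341996 203.04129965]]
[0.039, 0.097, -0.066] [[236.6022465 169.3420075]]
```

View pics/c3.png

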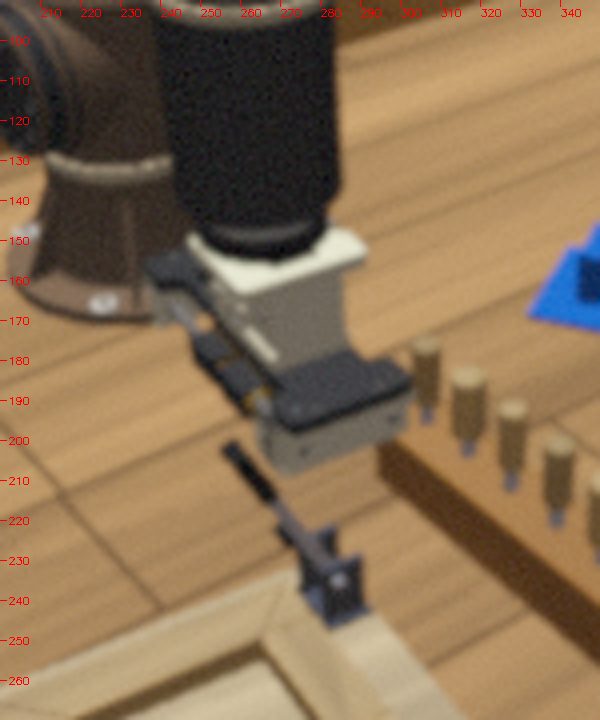

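>>> {"name": "step_arm", "arguments": {"increments": [[[0.005,0,-0.001],[0,0,0],1],[[0.01,0,0],[0,0,0],1],[[0.015,0,0.001],[0,0,0],1],[[0.02,0,0.003],[0,0,0],1],[[0.024,0,0.005],[0,0,0],1],[[0.028,0,0.008],[0,0,0],1],[[0.033,0,0.012],[0,0,0],1],[[0.038,0,0.016],[0,0,0],1]]}}

```text
time_s: 4.35
tcp_pos: [0.4878, -0.1924, 0.1324]
eef_rot: [180.0, -0.0, -95.4]
contact_force: [-1.2, 1.5, 0.6]
gripper_width: 0.0007
```

```bash
python3 -c "
from h import *
from plant import r
s=r.capture('scene')
crop(s,200,130,350,270,4,'pics/c4.png')
inc([.5,-.2,.1],-95.8)
"
```

```text
at [ 0.4875 -0.1927  0.1317] [ 1.7995e+02 -2.0000e-02 -9.5450e+01] w 0.0003 F [ 0.33 -0.27  0.46] t 4.4
dp [ 0.0061 -0.0132  0.0317] rv [ 0.0009 -0.0003  0.0061]
```

View pics/c4.png

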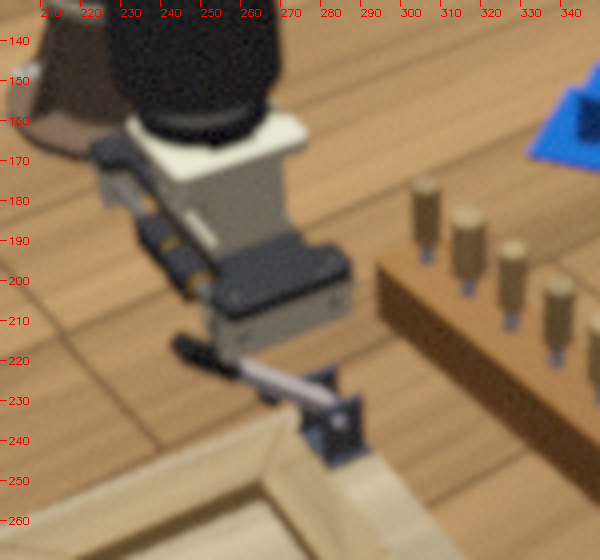

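>>> {"name": "step_arm", "arguments": {"increments": [[[0.006,0,0.005],[0,0,0],1],[[0.012,0,0.011],[0,0,0],1],[[0.018,0,0.018],[0,0,0],1],[[0.022,0,0.025],[0,0,0],1],[[0.026,0,0.033],[0,0,0],1],[[0.03,0,0.042],[0,0,0],1],[[0.034,0,0.05],[0,0,0],1],[[0.037,0,0.057],[0,0,0],1],[[0.038,0,0.062],[0,0,0],1],[[0.038,0,0.066],[0,0,0],1]]}}

```text
time_s: 5.4
tcp_pos: [0.4842, -0.2298, 0.0662]
eef_rot: [180.0, -0.0, -95.4]
contact_force: [-0.5, -1.3, 0.5]
gripper_width: 0.0001
```

>>> {"name": "step_arm", "arguments": {"increments": [[[0.001,0,0.0015],[0,0,0],1],[[0.002,0,0.003],[0,0,0],1],[[0.002,0,0.004],[0,0,0],1],[[0.002,0,0.005],[0,0,0],1],[[0.002,0,0.005],[0,0,0],1]]}}

```text
time_s: 5.9
tcp_pos: [0.4843, -0.2317, 0.0626]
eef_rot: [-180.0, -0.0, -95.4]
contact_force: [-3.4, 2.1, 9.3]
gripper_width: 0.0003
```

>>> {"name": "step_arm", "arguments": {"increments": [[[0,0,0.0005],[0,0,0],1],[[0,0,0.001],[0,0,0],1],[[0,0,0.001],[0,0,0],1]]}}

```text
time_s: 6.2
tcp_pos: [0.4844, -0.2317, 0.0625]
eef_rot: [-179.9, -0.0, -95.4]
contact_force: [-6.2, 3.3, 17.1]
gripper_width: 0.0005
```

>>> {"name": "step_arm", "arguments": {"increments": [[[0,0,-0.004],[0,0,0],1],[[0,0,-0.015],[0,0,0],1],[[0,0,-0.04],[0,0,0],1],[[0,0,-0.075],[0,0,0],1],[[0,0,-0.115],[0,0,0],1],[[0,0.01,-0.15],[0,0,0],1],[[-0.02,0.02,-0.175],[0,0,0],1],[[-0.05,0.02,-0.19],[0,0,0],1],[[-0.09,0.02,-0.19],[0,0,0],0.6],[[-0.13,0.02,-0.19],[0,0,0],0.4]]}}

```text
time_s: 7.2
tcp_pos: [0.4766, -0.0992, 0.2521]
eef_rot: [-179.9, 0.0, -95.5]
contact_force: [0.7, 0.5, -1.1]
gripper_width: 0.0115
```

```bash
python3 -c "
from h import *
from plant import r
inc([.46,.08,.25],-100)
"
```

```text
at [ 0.4766 -0.0992  0.2521] [-1.7987e+02  4.0000e-02 -9.5510e+01] w 0.0115 F [ 0.67  0.49 -1.08] t 7.2
dp [-0.1768  0.0337  0.0021] rv [-0.0023  0.0008  0.0783]
```

>>> {"name": "step_arm", "arguments": {"increments": [[[-0.02,0,0],[0,0,0.01],0.4],[[-0.06,0,0],[0,0,0.03],0.4],[[-0.105,0,0],[0,0,0.05],0.4],[[-0.15,0,0],[0,0,0.07],0.4],[[-0.195,0,0],[0,0,0.09],0.4],[[-0.24,0,0],[0,0,0.11],0.4],[[-0.285,0,0],[0,0,0.13],0.4],[[-0.33,0,0.01],[0,0,0.145],0.4],[[-0.36,0.001,0.03],[0,0,0.155],0.4],[[-0.375,0.002,0.05],[0,0,0.157],0.4]]}}

```text
time_s: 8.2
tcp_pos: [0.5103, 0.276, 0.2005]
eef_rot: [-180.0, 0.1, -104.4]
contact_force: [0.2, -1.2, 0.6]
gripper_width: 0.0524
```

```bash
python3 -c "
from h import *
from plant import r
import pickle
s=r.capture('scene');t=r.capture('top');pickle.dump((t,s),open('c1.pkl','wb'))
crop(s,170,195,335,340,4,'pics/c5.png')
crop(t,345,140,450,230,7,'pics/a5.png')
crop(s,330,80,470,225,4,'pics/d5.png')
inc([.511,.274,.1],-104.5)
"
```

```text
at [0.5087 0.2742 0.1978] [ 179.83   -0.22 -104.35] w 0.0527 F [ 0.74 -0.03 -0.35] t 8.3
dp [-0.0008 -0.0026  0.0978] rv [ 0.003  -0.0038  0.0027]
```

View pics/c5.png

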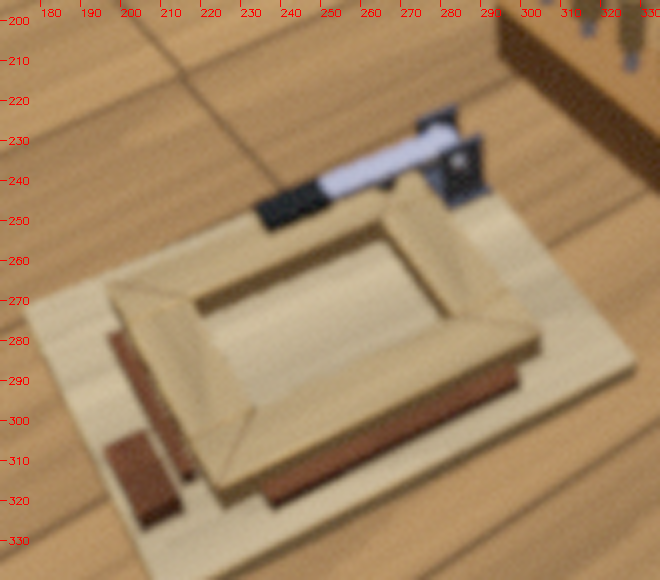

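View pics/a5.png

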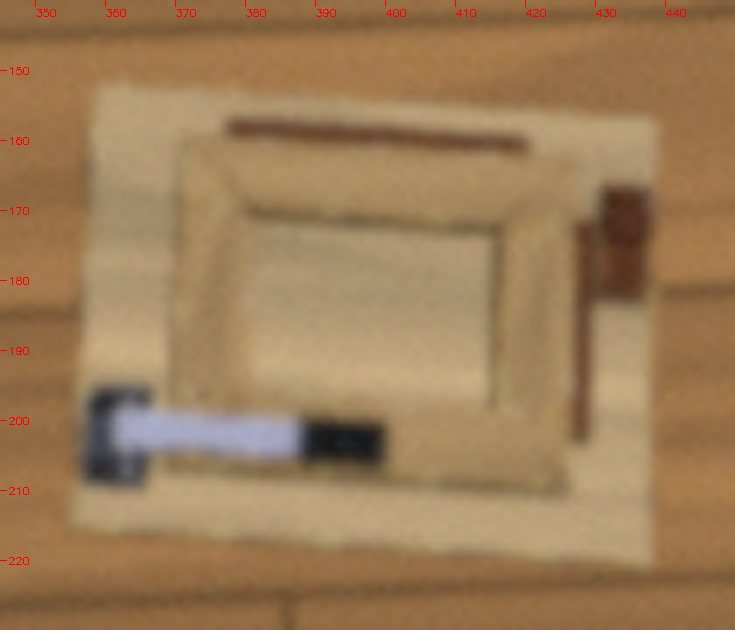

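View pics/d5.png

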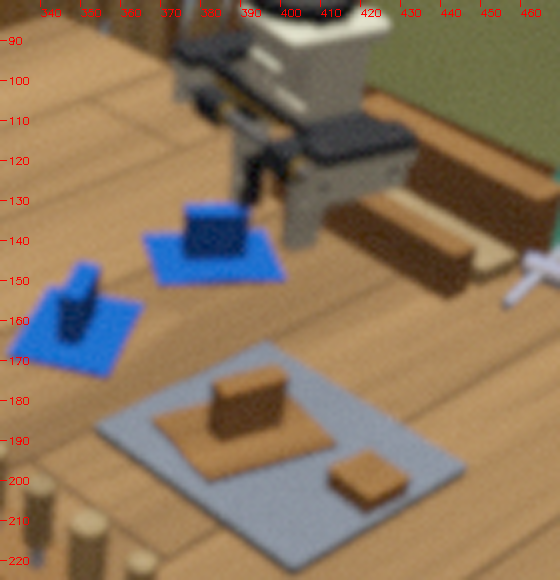

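>>> {"name": "step_arm", "arguments": {"increments": [[[0,0,0.02],[0,0,0],0.4],[[0,-0.001,0.05],[0,0,0],0.4],[[0,-0.002,0.08],[0,0,0],0.4],[[-0.001,-0.003,0.1],[0,0,0.003],0.4],[[-0.001,-0.003,0.112],[0,0,0.003],0.4],[[-0.001,-0.003,0.118],[0,0,0.003],0.4],[[-0.001,-0.003,0.118],[0,0,0.003],0.4]]}}

```text
time_s: 9.0
tcp_pos: [0.5135, 0.2732, 0.0829]
eef_rot: [-180.0, -0.0, -104.6]
contact_force: [-0.4, 0.2, 0.5]
gripper_width: 0.0526
```

```bash
python3 -c "
from h import *
from plant import r
inc([.511,.274,.026],-104.6)
s=r.capture('scene');t=r.capture('top')
crop(s,345,120,450,225,6,'pics/d6.png')
crop(t,210,160,285,235,8,'pics/b6.png')
"
```

```text
at [0.5135 0.2732 0.0829] [-1.8000e+02 -1.0000e-02 -1.0462e+02] w 0.0526 F [-0.35  0.22  0.53] t 9.0
dp [-0.0002  0.0026  0.0569] rv [-0.0001 -0.0002 -0.0003]
```

View pics/d6.png

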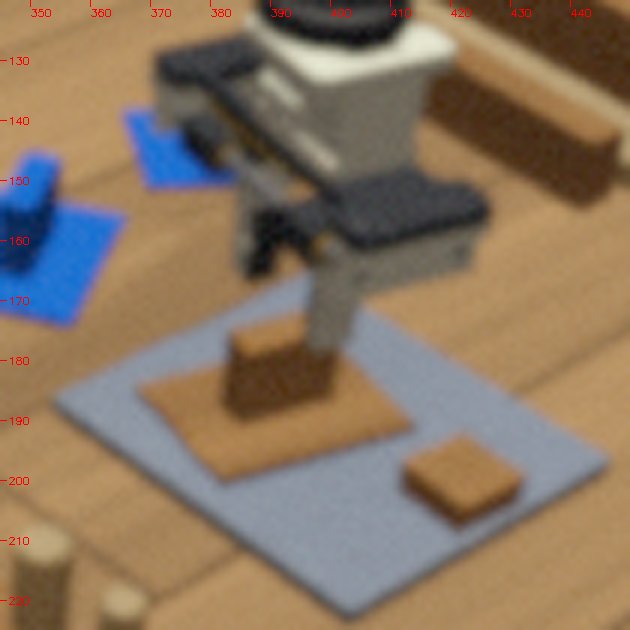

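View pics/b6.png

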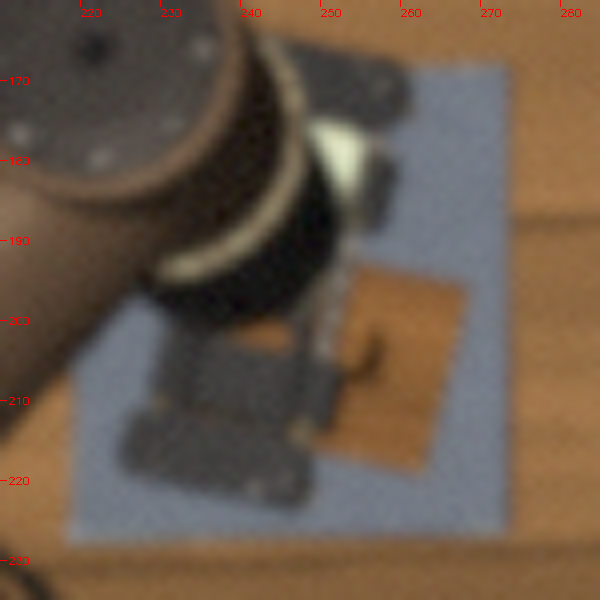

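```bash
python3 -c "
from h import *
from plant import r
st=r.get_state();s=r.capture('scene')
p=st['tcp_pos']; Rm=R.from_euler('xyz',st['eef_rot'],degrees=True)
for o in [[0.0095,-.047,0],[-.0095,-.047,0],[-.0095,-.026,0],[0,0,0]]: print(o,proj(s,p+Rm.apply(o)))
b=np.array([.511,.274]);Q=R.from_euler('z',-14.6,degrees=True).as_matrix()[:2,:2]
for l in [[.011,-.03],[.011,.03],[-.011,.03],[-.011,-.03],[0,0]]: print(l,proj(s,np.r_[b+Q@l,.068]))
"
```

```text
[0.0095, -0.047, 0] [[398.93183432 179.74887343]]
[-0.0095, -0.047, 0] [[404.26818956 178.28220612]]
[-0.0095, -0.026, 0] [[400.4383185  174.61460285]]
[0, 0, 0] [[393.20794487 170.88491767]]
[0.011, -0.03] [[385.5470574  178.77012335]]
[0.011, 0.03] [[402.0314117  174.33700646]]
[-0.011, 0.03] [[398.18796772 170.67269809]]
[-0.011, -0.03] [[381.84126035 174.98975265]]
[0, 0] [[391.96052931 174.66204009]]
```

>>> {"name": "step_arm", "arguments": {"increments": [[[0,0.001,0.01],[0,0,0],0.4],[[0,0.002,0.025],[0,0,0],0.4],[[0,0.0025,0.04],[0,0,0],0.4],[[0,0.0025,0.05],[0,0,0],0.4],[[0,0.0025,0.056],[0,0,0],0.4],[[0,0.0025,0.056],[0,0,0],0.4]], "force": 25}}

```text
time_s: 9.75
tcp_pos: [0.5105, 0.2738, 0.0259]
eef_rot: [180.0, -0.1, -104.6]
contact_force: [-0.6, -0.1, 0.9]
gripper_width: 0.0526
```

>>> {"name": "step_arm", "arguments": {"increments": [[[0,0,0],[0,0,0],0.55],[[0,0,0],[0,0,0],0.6],[[0,0,0],[0,0,0],0.65],[[0,0,0],[0,0,0],0.7],[[0,0,0],[0,0,0],0.75],[[0,0,0],[0,0,0],0.8],[[0,0,0],[0,0,0],1],[[0,0,0],[0,0,0],1],[[0,0,0],[0,0,0],1],[[0,0,0],[0,0,0],1]], "force": 25}}

```text
time_s: 10.75
tcp_pos: [0.5108, 0.2741, 0.0268]
eef_rot: [180.0, 0.0, -104.6]
contact_force: [-4.2, 0.6, 5.1]
gripper_width: 0.022
```

```bash
python3 -c "
from h import *
inc([.511,.274,.19],-104.6)
"
```

```text
at [0.5108 0.2741 0.0268] [ 180.     0.  -104.6] w 0.022 F [-4.22  0.64  5.05] t 10.75
dp [ 1.000e-04 -3.000e-04 -1.632e-01] rv [ 0.0001  0.     -0.0001]
```

>>> {"name": "step_arm", "arguments": {"increments": [[[0,0,-0.002],[0,0,0],1],[[0,0,-0.006],[0,0,0],1],[[0,0,-0.015],[0,0,0],1],[[0,0,-0.03],[0,0,0],1],[[0,0,-0.055],[0,0,0],1],[[0,0,-0.085],[0,0,0],1],[[0,0,-0.12],[0,0,0],1],[[0,0,-0.15],[0,0,0],1],[[0,0,-0.175],[0,0,0],1],[[0,0,-0.185],[0,0,0],1]]}}

```text
time_s: 11.75
tcp_pos: [0.5119, 0.2747, 0.2151]
eef_rot: [-179.8, 0.2, -104.6]
contact_force: [1.0, 0.1, -0.8]
gripper_width: 0.0217
```

```bash
python3 -c "
from h import *
from plant import r
s=r.capture('scene');t=r.capture('top')
crop(s,330,60,450,200,5,'pics/d7.png')
inc([.5555,-.266,.21],-96)
"
```

```text
at [0.5114 0.2745 0.2132] [-1.7991e+02  1.5000e-01 -1.0461e+02] w 0.0221 F [-0.59 -0.08 -1.01] t 11.85
dp [ 0.5119 -0.1791  0.0021] rv [-0.0017  0.0025 -0.1503]
```

View pics/d7.png

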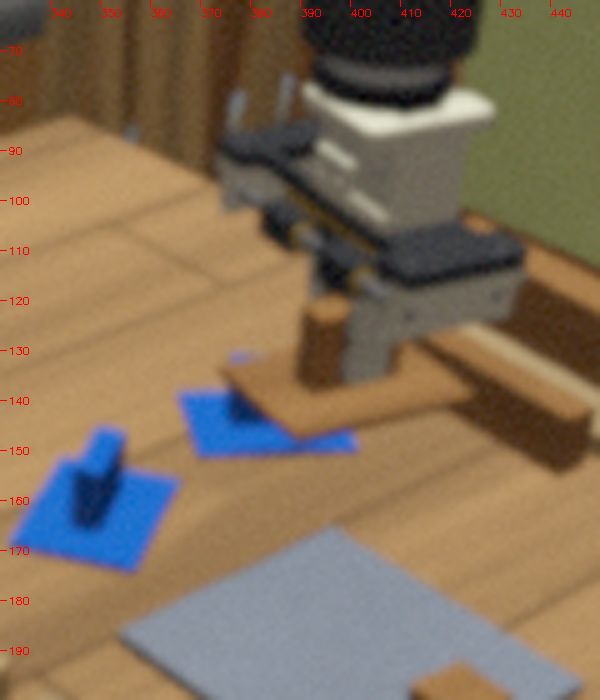

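>>> {"name": "step_arm", "arguments": {"increments": [[[0.006,-0.002,0],[0,0,0],1],[[0.02,-0.007,0],[0,0,-0.01],1],[[0.042,-0.015,0],[0,0,-0.02],1],[[0.07,-0.024,0],[0,0,-0.03],1],[[0.1,-0.035,0],[0,0,-0.04],1],[[0.13,-0.045,0],[0,0,-0.05],1],[[0.16,-0.056,0],[0,0,-0.06],1],[[0.19,-0.066,0],[0,0,-0.07],1],[[0.22,-0.077,0],[0,0,-0.08],1],[[0.25,-0.087,0],[0,0,-0.085],1]]}}

```text
time_s: 12.85
tcp_pos: [0.5309, 0.0084, 0.2097]
eef_rot: [179.8, -0.1, -99.7]
contact_force: [-0.2, 0.5, -1.8]
gripper_width: 0.0219
```

```bash
python3 -c "
from h import *
inc([.5555,-.266,.21],-96)
"
```

```text
at [0.5309 0.0084 0.2097] [ 1.7984e+02 -8.0000e-02 -9.9730e+01] w 0.0219 F [-0.23  0.49 -1.79] t 12.85
dp [ 2.663e-01 -7.060e-02 -1.000e-04] rv [ 0.0029 -0.0013 -0.0651]
```

>>> {"name": "step_arm", "arguments": {"increments": [[[0.03,-0.008,0],[0,0,-0.01],1],[[0.06,-0.016,0],[0,0,-0.02],1],[[0.092,-0.024,0],[0,0,-0.03],1],[[0.124,-0.033,0],[0,0,-0.04],1],[[0.156,-0.041,0],[0,0,-0.05],1],[[0.188,-0.05,0],[0,0,-0.06],1],[[0.218,-0.058,0],[0,0,-0.065],1],[[0.243,-0.064,0],[0,0,-0.065],1],[[0.258,-0.068,0],[0,0,-0.065],1],[[0.266,-0.0706,0],[0,0,-0.065],1]]}}

```text
time_s: 13.85
tcp_pos: [0.5556, -0.2651, 0.2099]
eef_rot: [179.8, 0.0, -96.1]
contact_force: [0.0, 0.1, -1.6]
gripper_width: 0.0218
```

>>> {"name": "step_arm", "arguments": {"increments": [[[0,0,0.01],[0,0,0],1],[[0,0,0.025],[0,0,0],1],[[0,0,0.045],[0,0,0],1],[[0,0,0.065],[0,0,0],1],[[0,0,0.08],[0,0,0],1],[[0,0,0.09],[0,0,0],1],[[0,0,0.09],[0,0,0],1],[[0,0,0.09],[0,0,0],1]]}}

```text
time_s: 14.65
tcp_pos: [0.5569, -0.2635, 0.1219]
eef_rot: [-180.0, -0.0, -96.0]
contact_force: [0.1, 0.4, -0.6]
gripper_width: 0.022
```

```bash
python3 -c "
from h import *
from plant import r
import pickle
s=r.capture('scene');t=r.capture('top'); pickle.dump((t,s),open('c2.pkl','wb'))
crop(s,170,140,335,340,4,'pics/c8.png')
crop(t,345,140,450,230,7,'pics/a8.png')
inc([.5555,-.266,.072],-96)
"
```

```text
at [ 0.5572 -0.2638  0.1226] [-1.7991e+02 -1.0000e-02 -9.5990e+01] w 0.022 F [ 0.22 -0.24 -1.41] t 14.75
dp [0.0024 0.0016 0.0506] rv [-0.0015 -0.0002  0.0001]
```

View pics/c8.png

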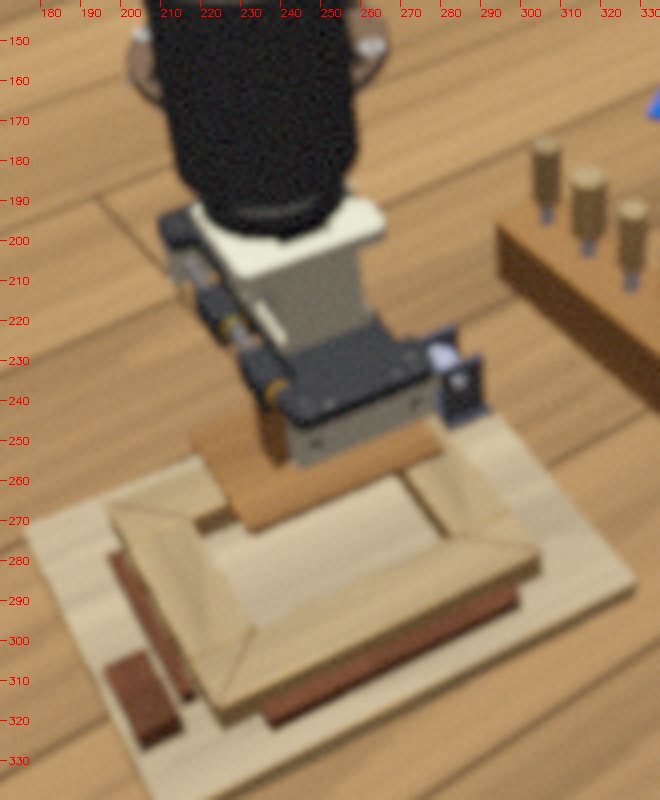

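View pics/a8.png

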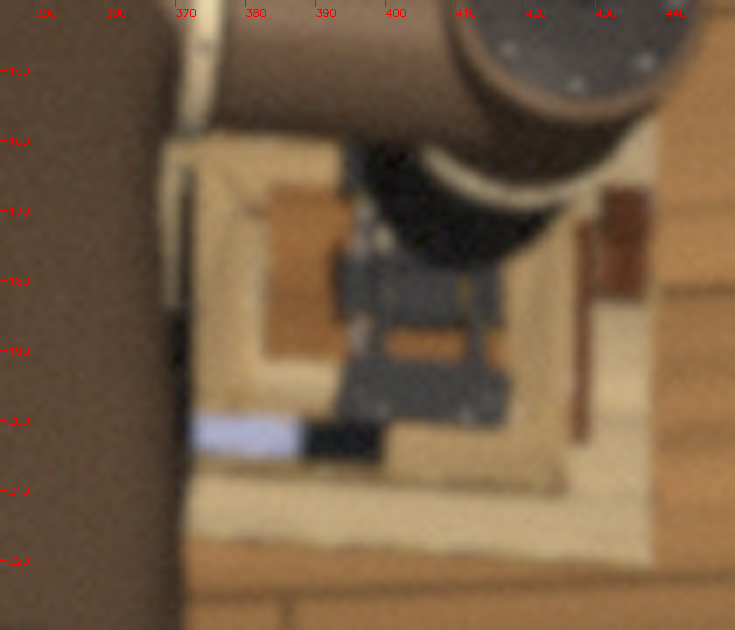

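>>> {"name": "step_arm", "arguments": {"increments": [[[0,0,0.008],[0,0,0],1],[[0,0,0.02],[0,0,0],1],[[0,0,0.03],[0,0,0],1],[[0,0,0.036],[0,0,0],1],[[0,0,0.036],[0,0,0],1],[[0,0,0.036],[0,0,0],1]]}}

```text
time_s: 15.35
tcp_pos: [0.5566, -0.264, 0.0854]
eef_rot: [180.0, -0.0, -96.0]
contact_force: [0.4, -0.2, -0.9]
gripper_width: 0.0216
```

```bash
python3 -c "
from h import *
from plant import r
import pickle
s=r.capture('scene');t=r.capture('top'); pickle.dump((t,s),open('c3.pkl','wb'))
crop(s,185,205,315,325,6,'pics/c9.png')
crop(t,355,150,440,220,9,'pics/a9.png')
inc([.5555,-.266,.072],-96)
"
```

```text
at [ 0.557 -0.264  0.086] [-1.7996e+02 -1.0000e-02 -9.6010e+01] w 0.0218 F [-0.6  -0.79 -1.48] t 15.45
dp [0.0021 0.0013 0.014 ] rv [-0.0007 -0.0002 -0.0002]
```

View pics/c9.png

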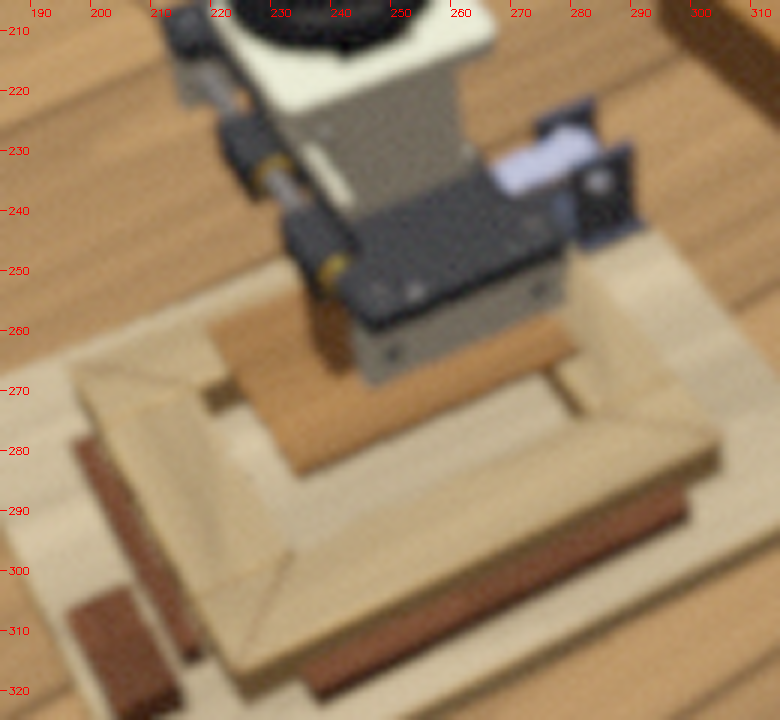

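View pics/a9.png

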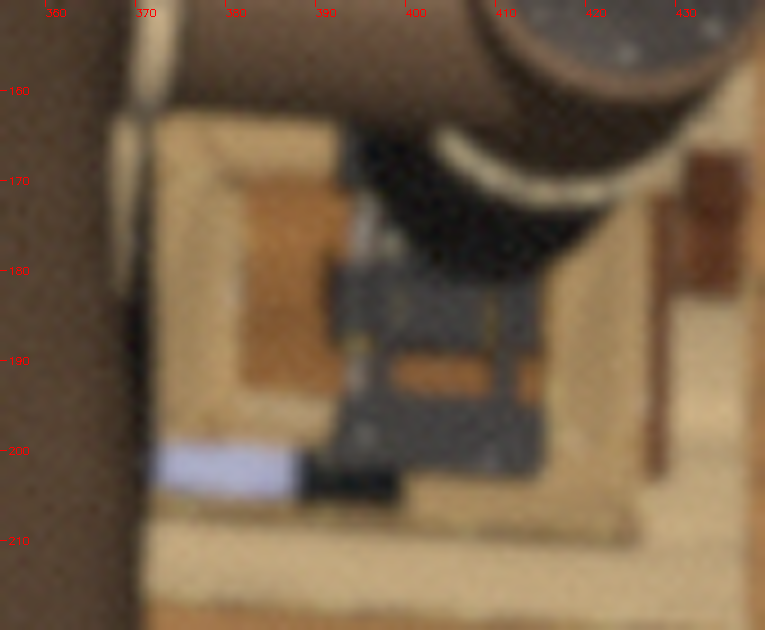

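Run:
```python
from h import *; import pickle
t,s=pickle.load(open("c3.pkl","rb")); np.set_printoptions(precision=1,suppress=True,linewidth=150)
a=np.array([233,283.]);b=np.array([279,263.5])
d=(b-a)/np.linalg.norm(b-a);nn=np.array([-d[1],d[0]])
o=np.arange(-5,5.1,.5);acc=0
fs=np.linspace(.15,.85,40)
for f in fs:
    P=(a+(b-a)*f+o[:,None]*nn).astype(np.float32)
    acc=acc+cv2.remap(s["color"].astype(np.float32),P[:,:1],P[:,1:],cv2.INTER_LINEAR)[:,0]
print(np.c_[o,acc/len(fs)])
# what px do top and bottom edge of +x side land, for TCP-based pose
c=np.array([.557,-.264]);Q=R.from_euler('z',-6,degrees=True).as_matrix()[:2,:2]
for z in (.0712,.0772):
    print(proj(s,[np.r_[c+Q@l,z] for l in ([.045,-.06],[.045,.06],[-.045,-.06])]).round(1).tolist(),proj(t,[np.r_[c+Q@l,z] for l in ([.045,.06],[-.045,.06],[.045,-.06],[-.045,-.06])]).round(1).tolist())
```

```text
[[ -5.  173.4 130.5  83. ]
 [ -4.5 172.8 129.8  82.2]
 [ -4.  171.4 128.8  81.3]
 [ -3.5 169.4 127.2  80.2]
 [ -3.  167.  125.2  78.8]
 [ -2.5 164.8 123.2  77.3]
 [ -2.  162.6 121.3  75.8]
 [ -1.5 160.1 118.8  74.2]
 [ -1.  156.  115.1  71.6]
 [ -0.5 150.1 110.3  68.3]
 [  0.  143.8 106.5  67.5]
 [  0.5 140.1 107.3  72.2]
 [  1.  142.4 115.1  83.2]
 [  1.5 151.8 129.3  99.3]
 [  2.  165.3 145.8 116.1]
 [  2.5 177.7 159.7 129.7]
 [  3.  186.2 169.1 138.8]
 [  3.5 190.8 174.2 143.7]
 [  4.  192.8 176.2 145.8]
 [  4.5 192.9 176.3 145.9]
 [  5.  192.5 175.8 145.5]]
[[233.0, 286.0], [280.6, 264.5], [217.8, 260.8]] [[382.1, 168.5], [381.0, 193.0], [415.5, 170.7], [414.8, 195.2]]
[[232.7, 284.3], [280.5, 262.8], [217.4, 259.1]] [[382.3, 168.1], [381.2, 192.7], [415.8, 170.3], [415.1, 194.9]]
```

```bash
cat > m2.py <<'E'
from h import *; import pickle
t0,s0=pickle.load(open("c0.pkl","rb")); t1,s1=pickle.load(open("c1.pkl","rb"));np.set_printoptions(precision=2,suppress=True)
C=np.array([.555,-.266]);Y=-6.0
def show(n,c,a,b,z,exp,ax,**k):
    q,d,res=edgeline(c,a,b,z,**k); ang=np.degrees(np.arctan2(d[1],d[0]))
    l=R.from_euler('z',-Y,degrees=True).as_matrix()[:2,:2]@(q-C)*1000
    print(f"{n:26s} dang {((ang-Y+45)%90)-45:6.2f} val {l[ax]:7.1f} exp {exp} off {l[ax]-exp:5.1f} res {res*1000:.2f}")
if __name__=="__main__":
  for nm,s in (("c0",s0),("c1",s1)):
    show(nm+" S frame +x out",s,[225,316.5],[302.5,276.5],.042,88,0,sign=-1)
    show(nm+" S frame -y out",s,[197,267],[225,316.5],.042,-103,1,sign=-1)
    show(nm+" S open -x",s,[217,270],[265,250],.042,-49,0,sign=-1)
    show(nm+" S open +y",s,[265,250],[281.5,274.5],.042,64,1,sign=-1)
    show(nm+" S open +x",s,[234,297],[281.5,274.5],.042,49,0)
    show(nm+" S open -y",s,[217,270],[234,297],.042,-64,1)
  show("c0 S frame -x out",s0,[270,234],[197,267],.042,-88,0)
  show("c0 S frame +y out",s0,[302.5,276.5],[270,234],.042,103,1)
  for nm,t in (("c0",t0),("c1",t1)):
    show(nm+" T frame +x out",t,[372,159.5],[426,163],.042,88,0)
    show(nm+" T frame -x out",t,[368.5,206.5],[425.5,210.5],.042,-88,0,sign=-1)
    show(nm+" T frame +y out",t,[370.5,161],[369.5,195],.042,103,1)
    show(nm+" T open +x",t,[380,170],[416.5,172.5],.042,49,0,sign=-1)
    show(nm+" T open -y",t,[416.5,172.5],[415,200],.042,-64,1,sign=1)
  t3,s3=pickle.load(open("c3.pkl","rb"))
  zu=.0712
  show("S panel +x bottom",s3,[233,285],[279,265.5],zu,45,0,sign=1,m=.15)
  show("S panel -y bottom",s3,[218.5,259.5],[233,284],zu,-60,1)
  show("T panel +y top",t3,[382,171],[381.5,193],zu+.006,60,1)
  show("T panel +x top",t3,[382,170],[392,170.5],zu+.006,45,0)
  show("T panel -x top",t3,[382,193],[392,194],zu+.006,-45,0)
E
python3 m2.py
```

```text
c0 S frame +x out          dang   0.44 val    91.1 exp 88 off   3.1 res 0.59
c0 S frame -y out          dang   0.26 val  -102.9 exp -103 off   0.1 res 0.51
c0 S open -x               dang   0.56 val   -45.3 exp -49 off   3.7 res 0.83
c0 S open +y               dang   0.08 val    64.3 exp 64 off   0.3 res 0.45
c0 S open +x               dang   0.26 val    48.9 exp 49 off  -0.1 res 0.94
c0 S open -y               dang   2.22 val   -63.7 exp -64 off   0.3 res 1.10
c1 S frame +x out          dang   0.45 val    91.2 exp 88 off   3.2 res 0.54
c1 S frame -y out          dang   0.19 val  -102.7 exp -103 off   0.3 res 0.52
c1 S open -x               dang   0.13 val   -45.2 exp -49 off   3.8 res 0.83
c1 S open +y               dang   0.23 val    64.3 exp 64 off   0.3 res 0.48
c1 S open +x               dang  -0.03 val    48.9 exp 49 off  -0.1 res 0.95
c1 S open -y               dang   1.93 val   -63.8 exp -64 off   0.2 res 1.45
c0 S frame -x out          dang   3.87 val   -91.4 exp -88 off  -3.4 res 0.79
c0 S frame +y out          dang  -0.13 val   104.3 exp 103 off   1.3 res 0.88
c0 T frame +
[... 450 characters left out ...]
79
c1 T frame -x out          dang  -0.80 val   -82.0 exp -88 off   6.0 res 0.93
c1 T frame +y out          dang  -0.23 val   106.5 exp 103 off   3.5 res 0.71
c1 T open +x               dang  -1.05 val    53.3 exp 49 off   4.3 res 0.64
c1 T open -y               dang   1.30 val   -59.4 exp -64 off   4.6 res 0.07
S panel +x bottom          dang  -0.47 val    45.5 exp 45 off   0.5 res 0.52
S panel -y bottom          dang  -0.05 val   -54.9 exp -60 off   5.1 res 0.87
T panel +y top             dang  -1.61 val    63.3 exp 60 off   3.3 res 0.67
T panel +x top             dang   0.29 val    47.8 exp 45 off   2.8 res 0.52
T panel -x top             dang  -6.75 val   -45.0 exp -45 off   0.0 res 0.63
```

>>> {"name": "step_arm", "arguments": {"increments": [[[0.001,-0.001,0],[0,0,-0.002],1],[[0.003,-0.0015,0],[0,0,-0.005],1],[[0.004,-0.002,0],[0,0,-0.007],1],[[0.004,-0.002,0.003],[0,0,-0.007],1],[[0.004,-0.002,0.007],[0,0,-0.007],1],[[0.004,-0.002,0.011],[0,0,-0.007],1],[[0.004,-0.002,0.0135],[0,0,-0.007],1],[[0.004,-0.002,0.014],[0,0,-0.007],1],[[0.004,-0.002,0.014],[0,0,-0.007],1],[[0.004,-0.002,0.014],[0,0,-0.007],1]]}}

```text
time_s: 16.45
tcp_pos: [0.5582, -0.2681, 0.0717]
eef_rot: [-180.0, -0.0, -95.6]
contact_force: [-1.1, -0.1, -2.0]
gripper_width: 0.0218
```

```bash
python3 -c "
from h import *
from plant import r
import pickle
s=r.capture('scene');t=r.capture('top'); pickle.dump((t,s),open('c4.pkl','wb'))
crop(s,185,205,315,325,6,'pics/c10.png')
crop(t,355,150,440,220,9,'pics/a10.png')
inc([.5555,-.266,.072],-95.6)
c=np.array([.555,-.266]);Q=R.from_euler('z',-5.7,degrees=True).as_matrix()[:2,:2]
for z in (.057,.063): print(proj(s,[np.r_[c+Q@l,z] for l in ([.045,-.06],[.045,.06],[-.045,-.06])]).round(1).tolist(),proj(t,[np.r_[c+Q@l,z] for l in ([.045,.06],[-.045,.06],[.045,-.06],[-.045,-.06])]).round(1).tolist())
"
```

```text
at [ 0.5583 -0.2681  0.0718] [-179.98   -0.    -95.61] w 0.022 F [-0.28  0.12 -0.93] t 16.55
dp [-0.0018  0.003  -0.0002] rv [-0.0003 -0.0001 -0.0002]
[[232.8, 290.1], [279.8, 268.4], [217.5, 264.9]] [[382.1, 170.1], [381.2, 194.5], [415.3, 172.1], [414.7, 196.5]]
[[232.4, 288.4], [279.6, 266.7], [217.2, 263.2]] [[382.3, 169.7], [381.4, 194.1], [415.6, 171.7], [415.0, 196.2]]
```

View pics/c10.png

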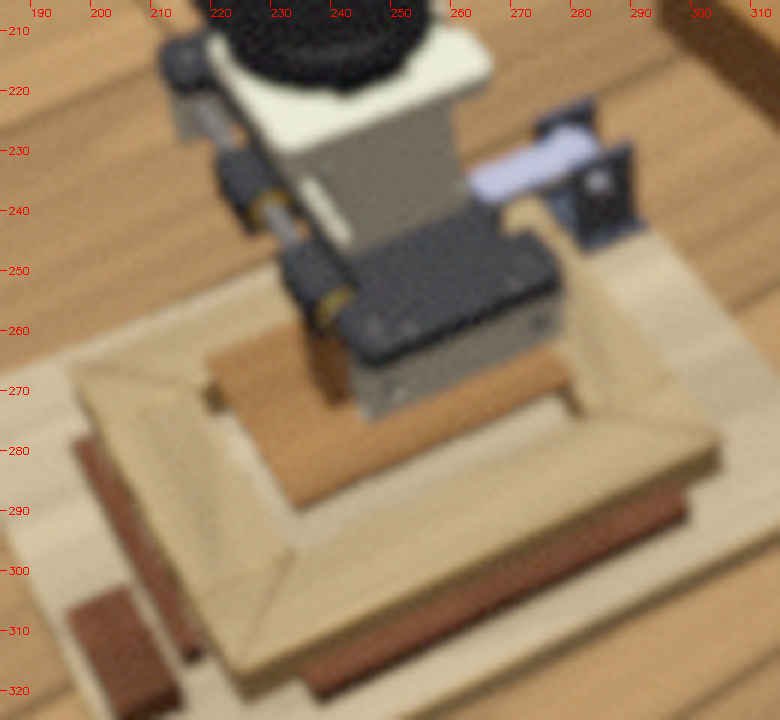

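View pics/a10.png

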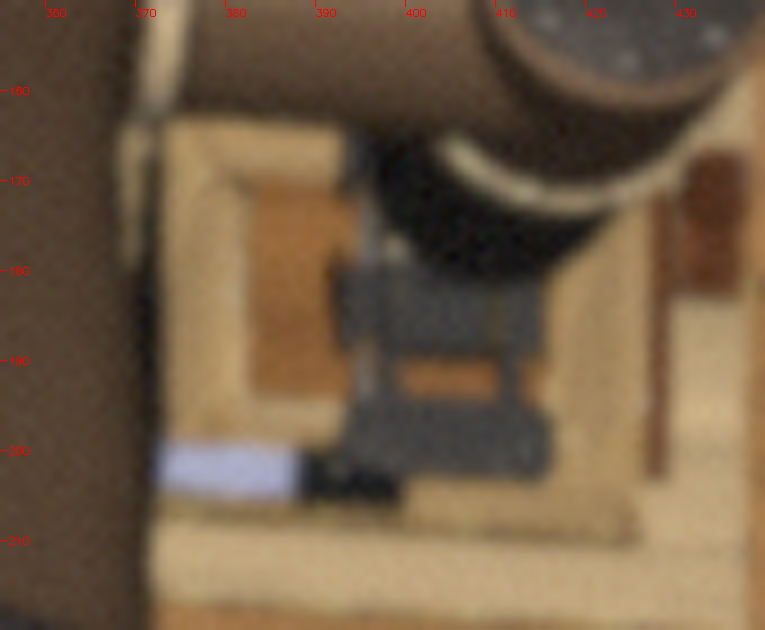

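```bash
cat > m3.py <<'E'
from m2 import *
import sys
t,s=pickle.load(open(sys.argv[1],"rb")); zu=.057
show("S panel +x bottom",s,[233,290],[279,269],zu,45,0,sign=1,m=.15)
show("S panel -y bottom",s,[218,265],[233,290],zu,-60,1)
show("T panel +y top",t,[382.5,172],[382,194],zu+.006,60,1)
show("T panel +x top",t,[383,170.5],[392,171],zu+.006,45,0)
show("T panel -x top",t,[383,193.7],[392,194.2],zu+.006,-45,0)
show("T panel -x top b",t,[400,194],[408,194.4],zu+.006,-45,0,w=2)
show("S frame +x out",s,[225,316.5],[302.5,276.5],.042,88,0,sign=-1)
show("S frame -y out",s,[197,267],[225,316.5],.042,-103,1,sign=-1)
# profiles along jig y across panel's -y / +y edges and frame edges
def prof(c,z,x,ys):
    Q=R.from_euler('z',-5.7,degrees=True).as_matrix()[:2,:2]
    acc=0
    for xx in x:
        P=proj(c,[np.r_[C+Q@np.array([xx,y])/1000,z] for y in ys]).astype(np.float32)
        acc=acc+cv2.remap(c["color"].astype(np.float32),P[:,:1],P[:,1:],cv2.INTER_CUBIC)[:,0]
    return acc/len(x)
ys=np.arange(50,76,1.5); print("T +y (z .063)"); print(np.c_[ys,prof(t,.063,np.linspace(-38,38,20),ys)])
ys=np.arange(-76,-44,1.5); print("S -y (z .057)"); print(np.c_[ys,prof(s,.057,np.linspace(-30,40,20),ys)])
E
python3 m3.py c4.pkl
```

```text
S panel +x bottom          dang   0.15 val    47.9 exp 45 off   2.9 res 0.63
S panel -y bottom          dang   5.25 val   -59.9 exp -60 off   0.1 res 1.48
T panel +y top             dang   2.68 val    59.5 exp 60 off  -0.5 res 0.05
T panel +x top             dang   3.02 val    48.5 exp 45 off   3.5 res 0.05
T panel -x top             dang   3.83 val   -43.4 exp -45 off   1.6 res 0.03
T panel -x top b           dang   3.36 val   -39.3 exp -45 off   5.7 res 0.03
S frame +x out             dang   0.48 val    91.0 exp 88 off   3.0 res 0.54
S frame -y out             dang  -0.22 val  -102.8 exp -103 off   0.2 res 0.59
T +y (z .063)
[[ 50.   140.84  96.94  55.07]
 [ 51.5  141.34  97.36  56.14]
 [ 53.   141.88  98.61  58.32]
 [ 54.5  142.28 100.55  60.98]
 [ 56.   144.61 105.17  66.01]
 [ 57.5  147.78 111.22  72.52]
 [ 59.   152.67 118.91  80.41]
 [ 60.5  159.05 128.06  89.54]
 [ 62.   165.13 135.94  96.89]
 [ 63.5  170.62 142.19 102.1 ]
 [ 65.   173.81 145.38 104.17]
 [ 66.5  174.98 146.24 103.94]
 [ 68.   175.18 146.2  103.08]
 [ 69.5  174.   144.75 101.29]
 [ 71.   172.14 142.56  99.03]
 [ 72.5  170.17 140.52  97.16]
 [ 74.   167.55 138.09  95.17]
 [ 75.5  165.35 136.18  93.88]]
S -y (z .057)
[[-76.   186.93 164.59 125.93]
 [-74.5  187.69 165.4  126.43]
 [-73.   188.95 166.32 127.32]
 [-71.5  191.36 168.51 129.52]
 [-70.   193.01 170.49 131.36]
 [-68.5  192.63 170.73 132.4 ]
 [-67.   190.31 169.17 132.56]
 [-65.5  186.52 166.5  132.46]
 [-64.   183.13 164.21 132.02]
 [-62.5  180.75 162.39 130.66]
 [-61.   177.41 158.09 127.04]
 [-59.5  170.87 147.79 115.46]
 [-58.   165.64 136.19  99.82]
 [-56.5  165.02 127.94  86.01]
 [-55.   167.51 126.06  79.71]
 [-53.5  169.45 127.09  79.97]
 [-52.   170.29 128.01  81.42]
 [-50.5  170.33 127.97  80.79]
 [-49.   170.21 127.43  80.58]
 [-47.5  170.17 127.81  80.69]
 [-46.   170.29 128.14  80.96]
 [-44.5  169.84 127.84  80.77]]
```

>>> {"name": "step_arm", "arguments": {"increments": [[[0.0005,0,0],[0,0,0],1],[[0.0005,0,0],[0,0,0],1],[[0.0005,0,0],[0,0,0],1],[[0.0005,0,0],[0,0,0],1],[[0.0005,0,0],[0,0,0],1],[[0.0005,0,0],[0,0,0],1]]}}

```text
time_s: 17.15
tcp_pos: [0.5581, -0.2686, 0.0716]
eef_rot: [180.0, 0.0, -95.6]
contact_force: [-0.9, 0.7, -0.9]
gripper_width: 0.0216
```

```bash
python3 -c "
from h import *
from plant import r
import pickle
s=r.capture('scene');t=r.capture('top'); pickle.dump((t,s),open('c5.pkl','wb'))
cv2.imwrite('pics/full.png',s['color'][:,:,::-1])
st=r.get_state();print(st['tcp_pos'],st['eef_rot'],st['qd'].round(2),st['gripper_width'],st['time_s'])
"; python3 m3.py c5.pkl | head -8
```

```text
[ 0.55811002 -0.2685555   0.07162037] [ 1.79998677e+02  1.20992714e-03 -9.56129460e+01] [ 0.01  0.07 -0.06 -0.08  0.01 -0.11] 0.021808904103506402 17.25
S panel +x bottom          dang   0.50 val    47.5 exp 45 off   2.5 res 0.64
S panel -y bottom          dang   2.85 val   -59.5 exp -60 off   0.5 res 1.18
T panel +y top             dang   2.59 val    59.4 exp 60 off  -0.6 res 0.08
T panel +x top             dang   4.12 val    48.8 exp 45 off   3.8 res 0.07
T panel -x top             dang   3.83 val   -43.4 exp -45 off   1.6 res 0.04
T panel -x top b           dang   3.43 val   -39.1 exp -45 off   5.9 res 0.03
S frame +x out             dang   0.49 val    91.0 exp 88 off   3.0 res 0.53
S frame -y out             dang   0.14 val  -102.7 exp -103 off   0.3 res 0.54
```

View pics/full.png

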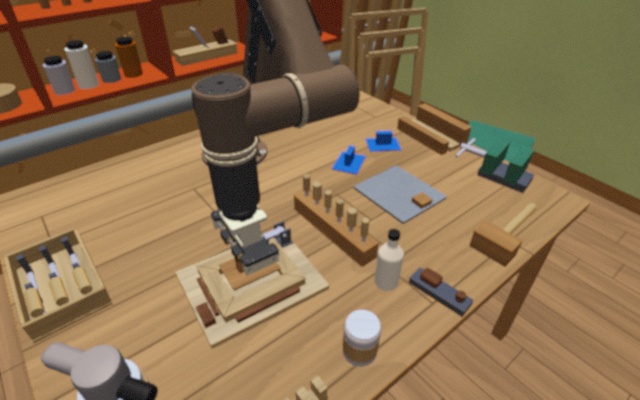

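The panel hangs over the frame's opening at about (250,270). The rack, bottle (390,265), offcut (422,200), wedge (205,313) and blue panels are where they started. Handing in.

```bash
python3 -c "
from plant import r
print(r.close_job())"
```

```text
the job is handed in; nothing more can be done
None
```

I closed the clamp, carried the panel over the rack, and handed in at 17.3 s with it held still over the frame's opening. No verdict came back.

**Clamp:** I pushed the lever down until it stopped with the fingertips at z = 62.5 mm, the closed height being 62 mm, with about 17 N on the tool. The picture taken afterwards shows the lever lying level on the -x rail and the frame not moved.

**Panel:** I gripped it by its block with 25 N and lifted its underside to about 195 mm, well above the 130 mm chisel handles. It now hangs with its underside about 15 mm above the frame; that height comes from the arm reading at the grasp, not from the pictures. The tool is vertical to within 0.01° and the joints are still to within the noise.

**Last alignment checks (panel against opening):**

| Direction | Scene camera | Top camera |
|---|---|---|
| x | within about 1 mm | within about 1 mm |
| y | within about 1 mm | about 0 mm |
| Yaw | about 0.3° or better | too blurred to judge |

- **Where the views disagreed:** for the same edges, the two cameras' world positions differ by 1 to 3 mm. I therefore relied on panel-to-frame differences within each view. Several short, partly hidden edges in the top view gave unreliable angles and one outlier of 5.9 mm, which I set aside.
- **Other things on the bench:** the last scene picture shows the rack, bottle, offcut, wedge and blue look-alikes where they began.

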